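# Open the weighted gluing press and slide the moulding home

### The arm

A 6-joint arm with a two-finger parallel gripper is mounted at the origin on the work surface. World frame = base frame: x ahead of the robot, y to its left, z up, the work surface at z = 0. Lengths are in m, angles in rad, forces in N, time in s.
With the tool pointing down it reaches from about 0.25 to 0.775 m from the base axis. Payload 4 kg.
Tool frame: the origin (TCP) lies at the very end of the fingers, on their centre line; the grasp point (between the pads) lies hold_point_z behind it (hold_point_z is the distance from the TCP to the grasp point, in m); z points along the fingers, y is the direction in which the jaws open and shut (so a half turn about z gives the same grasp; the last joint's range is limited). The gripper opens to 94 mm and grips with 3 to 60 N. Pads are 16 mm wide; open, the fingers measure 119 mm over their backs; the gripper's body (75 mm by 177 mm) begins 78 mm behind the grasp point.
Start: joints at [1.066, 0.087, 1.371, -0, 1.684, -0.103], TCP at [0.215, 0.506, 0.206] pointing down, gripper open.
Joint ranges: [-3.1, 3.1], [-0.76, 2.03], [0.27, 2.55], [-1.08, 4.22], [0.17, 2.65], [-2.57, 2.57]. Speed limits (rad/s): [2.79, 2.79, 3.14, 3.14, 3.14, 3.14].

### API

Orientations are given as [roll, pitch, yaw] about the fixed x, y, z axes, in that order (R = Rz(yaw) Ry(pitch) Rx(roll)).
In Python, from bench import * gives the robot as it stands.
- The arm moves only by the tool step_arm, never from a script. Its argument "increments" is text: rows parted by semicolons, each of 6 numbers parted by spaces: the shift along the tool's x, y, z in cm, then the turn, a rotation vector about the tool's x, y, z in rad. A call has 1 to 5 rows; each row shifts and turns the commanded pose from where the row before left it, along the tool's axes as they then stand; what a row does not reach is not made up. A row lasts 1/10 s, in which the tool goes at most 50 mm and 8.59 degrees, less where a joint would pass 70% of its speed; a pose out of reach is approached as far as the arm can. A call is refused whole if a number of a shift passes 5 or a number of a turn 0.15, either way. A call with a gripper value outside its range is refused whole. "claw" is the gripper's target within -1 to 1 (shut at 1, half-way at 0, fully open at -1), set as the call begins (left out, the last holds). The fingers move at their own pace and stop on an object; the grip force is fixed at half the most. Time passes only in rows, so rows that do not move let the fingers close. It gives the time, the measured TCP pose, the force and the opening at its end, in the units of the state.
- get_obs(): the state, without advancing time (a new reading comes with each control period).
- snapshot(name): name is "scene" or "top" or "wrist"; returns the picture (480x640x3 uint8, red, green, blue); there is no depth.
- calibration(name): a dict with "camera_matrix" (3x3 intrinsics, pixels), "eye" and "orientation" of the camera in the world; the wrist camera has in their place "tool_from_camera" (4x4, takes a point from camera to tool coordinates, whose origin is the TCP and whose axes are the flange's). Camera axes: x right, y up, looking along -z (the intrinsics and any distortion apply to the point x, -y, -z); pixel columns grow to the right and rows downward; lengths in m; the calibration is good to about 2 mm. A picture is of the moment at which its call begins: read the wrist's pose just before it. calibration takes no time and is no camera call.
- close_job(): hands the job in, once; it reports no verdict.
The state is a dict: "time": time; "joint_positions": joint angles; "qvel": joint speeds; "joint_torque": joint torques, N m; "tool_pos": TCP position; "ee_rot": TCP orientation; "wrist_force": force on the tool from outside, world axes, zero at the start; "wrist_torque": the same for the moment, N m; "width": finger opening in m.
Only numpy, scipy, OpenCV 4.12 (cv2) and the standard library are available. Lean on these libraries where they do the work, as an engineer would, in place of code of your own. Each camera call takes 0.05 s, during which the arm holds its last target. There are 200 camera calls.

### The job

Open the gluing press on the bench: take its weighted arm by the side handle, swing it up past its balance point and set it down gently on the stop screw, so that it rests open by itself; neither slam it nor force it against the screw. Then slide the length of frame moulding in the channel fully home against the end stop, gently, and let everything go, leaving the other things on the bench where they are.

Things in the scene. Friction and masses are not known exactly. Their poses are not given: they have to be found in the camera images.
- press: (Sizes in mm.) Gluing press fixed to the bench: plywood bed 20 thick. Origin at bench level under the moulding's home centre; x along the channel, away from the robot, y left to the arm's pivot, z up. Bed x -135..+85, y -35..+265. Two rails (tops at z 30) at y +-22..34, x -40..+60, make a channel 44 wide; end stop: rubber-faced at x +60 (gives 1 mm per 10 N).
- pivot (a point): Pivot axis of the arm, at press x +38, y +130, z 100, parallel to the press's x; axes as the press. The arm is a 22 x 24 steel bar with a round iron weight by the pivot. Its wooden pressing block (press x +24..+52, y -18..+18, bottom at z 44 when down) is in the way of the moulding.
- beam (a joint): Angle of the weighted arm, rad: 0 = down, level along the press's -y; grows as the handle end rises; 1.57 = upright, beyond leans to +y. About 1.2 kg (varies by a quarter). Balances near 0.7: below, it falls shut, above, it falls open (2 to 4 N at the handle) until it leans on the stop screw, somewhere from 1.74 to 2.16: not reported, found by feel or eye. Let go before that, it slams.
- handle (a point): Middle of the handle: round wooden sleeve 18 dia., 50 long, turning freely on its own axis, parallel to the press's x. It stands out sideways from the bar's end towards the robot, its middle 41 from the bar's centre line, 210 from the pivot axis. With the arm down: press x -3, y -80, z 100. The point turns with the arm, not the sleeve.
- bracket: Fixed steel post 30 x 20, 205 high, on the bed at press x +38, y +245 (origin at its foot, z 20). It carries the level stop screw that the open arm leans on, 100 above the pivot; its springy rubber tip, 16 dia., ends 33 to 85 from the post's centre line towards the pivot. The tip gives 1 mm per 15 N; above 25 N the setting slips.
- home (a point): Where the centre of the moulding is when it is fully home, at press 0, 0, 36. Axes as the press.
- moulding_mid (a point): Centre of the loose picture-frame moulding: pale wood, 120 long (x, along the channel), 40 wide (y), 32 high, 0.14 kg; above 18 from its underside only 30 wide (y -10 to +20). Site half-way up, 16 above its underside. It lies on the bed in the channel, drawn out 45 to 70 towards the robot.
- tin: Flat round metal tin 72 dia., 32 high, right of the press; leave alone. Origin under its centre.
- jar: Small amber jar 54 dia., 75 high, right of the press, nearer the robot; leave alone. Origin under its centre.
- offcut: Wood offcut 50 x 90 x 25 beyond the press; leave alone. Origin under its centre.
- brush: Brush 200 long lying left of the press, nearer the robot; leave alone.
- bottle1: Large bottle 84 dia., 230 high, far left; leave alone. Origin under its centre.
- bottle2: Second large bottle 84 dia., 230 high, far left; leave alone. Origin under its centre.
- mallet: Hammer 270 long lying far right; leave alone.
Things that resemble listed ones, but are neither listed nor needed, are in the scene too. What is shaped like the part that bears moulding_mid but green, purple or yellow is not meant.

How it is judged:
On the way, in this order (a step that is already met when the one before it is completed fails the run):
1. the arm rests open by itself, past 1.7 rad, still and untouched (value of joint beam above 1.7 rad and velocity of joint beam between -0.1 and 0.1 rad/s and contact force between each of the fingers, the arm and beam below 0.1 N), for 0.3 s.
2. the moulding is home against the end stop (x of moulding_mid in the frame of home above -0.002 m), for 0.2 s.
At the end, for the whole second after the job is handed in: The arm rests open by itself on the stop screw (beyond 1.7 rad, not moving) and the moulding lies on the bed in the channel, its end within 2 mm of the end stop (value of joint beam above 1.7 rad and velocity of joint beam between -0.1 and 0.1 rad/s and x of moulding_mid in the frame of home between -0.002 and 0.003 m and y of moulding_mid in the frame of home between -0.006 and 0.006 m and z of moulding_mid in the frame of home between -0.003 and 0.003 m); the robot touches nothing.
It fails at once if the stop screw or its post is hit or pressed with more than 25 N (arm slammed or forced open) (contact force between bracket and anything else above 25 N).
It fails at once if the arm is let fly open: beyond 1.7 rad it moves faster than 1.2 rad/s (value of joint beam above 1.7 rad and velocity of joint beam above 1.2 rad/s).
It fails at once if the moulding is forced against the press with more than 25 N (contact force between moulding and press above 25 N).
It fails at once if the arm falls shut (faster than 2.5 rad/s) (velocity of joint beam below -2.5 rad/s).
It fails at once if something else on the bench is moved by more than 25 mm (distance of any of tin, jar, offcut, brush, bottle1, bottle2, mallet from where it was at the start of the episode above 0.025 m).
It also fails if it takes over 64 s, if anything falls off the work surface, if the arm or the gripper's body presses on something with over 40 N, if the wrist force passes 120 N, or if a joint passes its speed limit or range.

## Working session

There is one attempt and no reset: what is moved stays moved. The work goes in short steps, Python scripts to look and compute and a tool call to move; the robot and the scene stay as the last step left them, time stands still between calls to the robot, and variables do not carry over. Pictures are saved under pics/ and viewed, about 8 in all and at most 12, crops included, and the job is handed in when it is done.

Besides the shell and the picture viewer there is one more tool, called as name(argument=value, ...) on one line, values as JSON. step_arm: Moves the arm, as the interface text tells. Its arguments: {"type":"object","properties":{"increments":{"type":"string"},"claw":{"type":"number"}},"required":["increments"]}

```bash
ls; mkdir -p pics; python3 - <<'E'
from bench import *
import cv2
o=get_obs();print(o)
for n in("scene","top","wrist"):
    print(n,calibration(n)); cv2.imwrite(f"pics/{n}0.png",snapshot(n)[:,:,::-1])
E
```

```text
pics
{'time': 0.0, 'joint_positions': array([ 1.06590691e+00,  8.79377062e-02,  1.37220756e+00, -1.99675606e-05,
        1.68353700e+00, -1.03111692e-01]), 'qvel': array([-0.00074929, -0.00032548, -0.00017012,  0.00080364,  0.00125115,
        0.00038841]), 'joint_torque': array([-3.17904305e-04, -3.40186751e+01, -3.02425110e+01,  7.20162713e-02,
        3.30462470e-02, -1.71196853e-04]), 'tool_pos': array([0.21484689, 0.50574253, 0.20433727]), 'ee_rot': array([-3.13951210e+00, -1.95341361e-04,  2.73981250e+00]), 'wrist_force': array([-0.14367995,  0.75333024, -0.87031523]), 'wrist_torque': array([ 0.0212428 ,  0.01071104, -0.05014624]), 'width': 0.09431966401201045}
scene {'camera_matrix': array([[616.44008697,   0.        , 324.98552452],
       [  0.        , 616.44008697, 238.77742081],
       [  0.        ,   0.        ,   1.        ]]), 'eye': array([ 1.73577955, -0.31538723,  0.97071849]), 'orientation': array([0.95232716, 0.01532219, 1.31945926])}
top {'camera_matrix': array([[598.49641134,   0.        , 302.77476535],
       [  0.        , 598.49641134, 236.92920239],
       [  0.        ,   0.        ,   1.        ]]), 'eye': array([ 0.42978246, -0.02789245,  1.97415056]), 'orientation': array([ 0.06262231,  0.0086446 , -1.56993934])}
wrist {'camera_matrix': array([[378.98094561,   0.        , 322.67567398],
       [  0.        , 378.98094561, 242.5186195 ],
       [  0.        ,   0.        ,   1.        ]]), 'tool_from_camera': array([[ 6.09848336e-04,  9.67641542e-01,  2.52328108e-01,
         7.35959244e-02],
       [ 9.99999695e-01, -7.13120231e-04,  3.17826701e-04,
         1.76509071e-04],
       [ 4.87482598e-04,  2.52327837e-01, -9.67641682e-01,
        -1.78405054e-01],
       [ 0.00000000e+00,  0.00000000e+00,  0.00000000e+00,
         1.00000000e+00]])}
```

View pics/scene0.png

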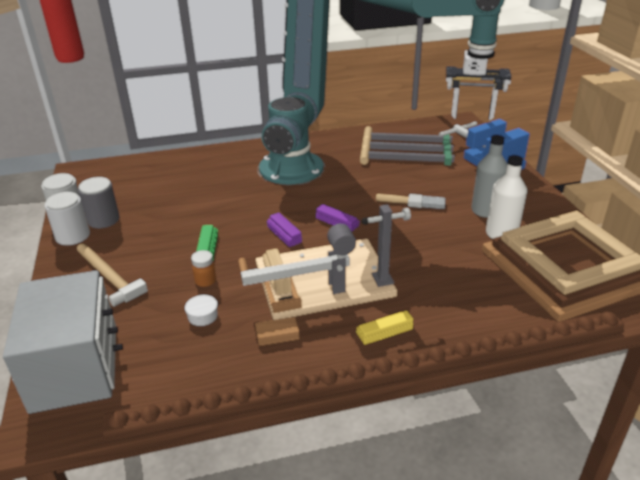

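View pics/top0.png

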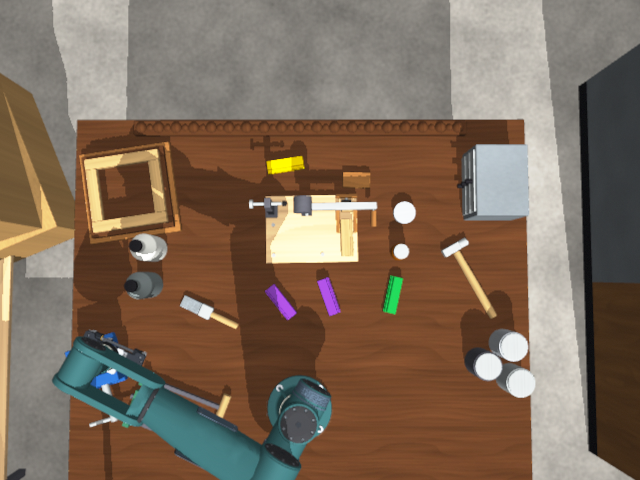

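The scene view shows the press with the arm down: handle (243,265), post (385,245). In the top view the bed corners are about (266,195) to (358,262), the handle is at (374,215), and the post at (271,208).

Things that could pass for the moulding: pale piece in the channel (347,232), yellow (286,165), purple (281,302) and (329,296), green (393,295). I choose the pale one in the channel and will check it in a crop.

```bash
python3 - <<'E'
import cv2
i=cv2.imread("pics/top0.png")[160:280,240:400]
cv2.imwrite("pics/c1.png",cv2.resize(i,None,fx=5,fy=5,interpolation=cv2.INTER_CUBIC))
E
```

```text
(no output)
```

View pics/c1.png

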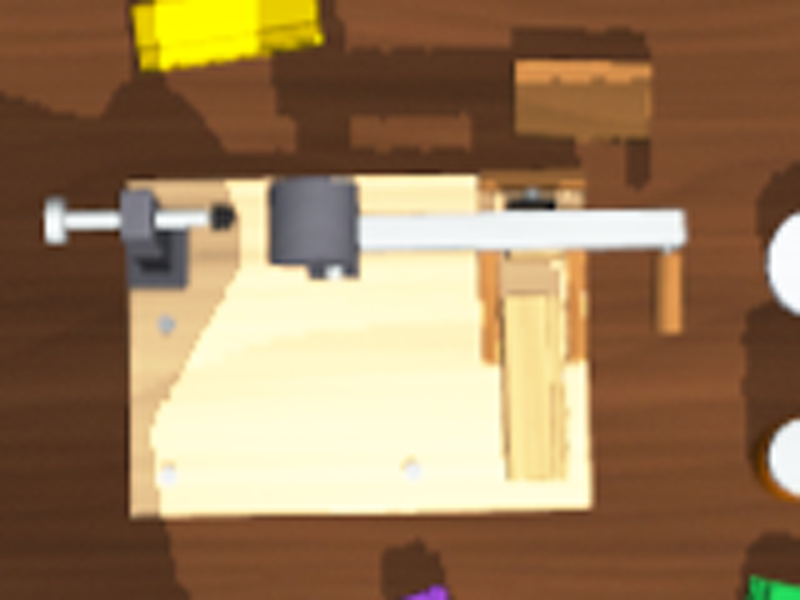

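The crop confirms the pale moulding, near end at crop (535,478), far end under the block. The handle sleeve is at crop (670,291), the black screw tip ends at crop (235,216), and the bed corners are (131,517), (592,509), (127,179).

```bash
cat > h.py <<'E'
from bench import *
import numpy as np, cv2
from scipy.spatial.transform import Rotation as R
from scipy.optimize import least_squares
def cam(n,obs=None):
    c=calibration(n);K=np.array(c["camera_matrix"])
    if "eye" in c: return K,np.array(c["eye"]),R.from_euler("xyz",c["orientation"]).as_matrix()
    T=np.eye(4);T[:3,:3]=R.from_euler("xyz",obs["ee_rot"]).as_matrix();T[:3,3]=obs["tool_pos"]
    T=T@c["tool_from_camera"];return K,T[:3,3],T[:3,:3]
def proj(C,p):
    K,e,M=C;q=(np.atleast_2d(p)-e)@M; q=q*[1,-1,-1]; q=q@K.T; return q[:,:2]/q[:,2:]
def ray(C,uv,z):
    K,e,M=C;d=np.linalg.inv(K)@[*uv,1];d=M@(d*[1,-1,-1]);return e+d*(z-e[2])/d[2]
E
cat > a.py <<'E'
from h import *
C=cam("top");S=cam("scene")
f=lambda u,v:np.array([240+(u+.0)/5,160+v/5])
P=[(-135,265,20),(-135,-35,20),(85,265,20),(-3,-80,109)]
U=np.array([f(131,517),f(592,509),f(127,179),f(670,291)])
P=np.array(P)/1000
def W(p,x):return R.from_euler("z",x[2]).apply(p)+[x[0],x[1],0]
r=least_squares(lambda x:(proj(C,W(P,x))-U).ravel(),[.5,-.1,0])
x=r.x;print(x,r.fun)
inv=lambda p:R.from_euler("z",-x[2]).apply(p-[x[0],x[1],0])*1000
print("tip",inv(ray(C,f(235,216),.2)),"mould near end",inv(ray(C,f(537,478),.052)),"handle",inv(ray(C,f(670,291),.109)))
for n,p in dict(handle=(-3,-80,100),post=(38,245,225),bed1=(85,265,20),bed2=(85,-35,20),bed3=(-135,265,20)).items():print(n,W(np.array(p)/1e3,x),proj(S,W(np.array(p)/1e3,x)))
E
python3 a.py
python3 - <<'E'
import cv2
i=cv2.imread("pics/scene0.png")[195:325,225:425]
cv2.imwrite("pics/c2.png",cv2.resize(i,None,fx=4,fy=4,interpolation=cv2.INTER_CUBIC))
E
```

```text
[ 0.6063574  -0.15440075  0.017935  ] [ 0.09072136 -0.2870785  -0.16133881 -0.27456911  0.0038041   0.34982531
  0.06473025  0.20948255]
tip [ 38.79397008 188.39591921 200.        ] mould near end [-116.04046218    2.01879606   52.        ] handle [ -2.33926004 -79.81403564 109.        ]
handle [ 0.60479261 -0.23444168  0.1       ] [[242.45678324 267.1187714 ]]
post [0.63995745 0.09124134 0.225     ] [[384.34539293 208.36040603]]
bed1 [0.68659121 0.11208103 0.02      ] [[395.55970393 290.04055672]]
bed2 [ 0.69197142 -0.18787072  0.02      ] [[271.56052574 314.25791834]]
bed3 [0.46662659 0.10813554 0.02      ] [[366.06412102 238.60901491]]
```

View pics/c2.png

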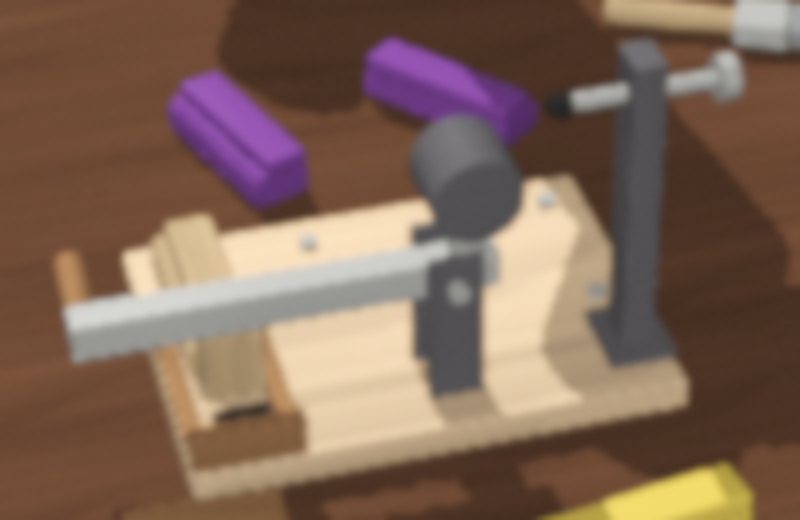

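step_arm(increments="0 0 -5 0 0 -0.14; 0 0 -5 0 0 -0.14; 0 0 -5 0 0 -0.14; -2 -3.5 0 0 0 0; -2 -4 0 0 0 0", claw=-0.1)

```text
time: 0.65
tool_pos: [0.257, 0.4326, 0.3573]
ee_rot: [3.138, 0.003, -3.12]
wrist_force: [1.0, -0.3, -0.2]
width: 0.0574
```

step_arm(increments="-2.3 -4.4 0 0 0 0;-2.3 -4.4 0 0 0 0;-2.3 -4.4 0 0 0 0;-2.3 -4.4 0 0 0 0;-2.3 -4.4 0 0 0 0")

```text
time: 1.15
tool_pos: [0.3758, 0.2123, 0.3553]
ee_rot: [3.141, 0.0, -3.123]
wrist_force: [1.2, -0.2, -0.5]
width: 0.0519
```

step_arm(increments="-2.3 -4.4 0 0 0 0;-2.3 -4.4 0 0 0 0;-2.3 -4.4 0 0 0 0;-2.3 -4.4 0 0 0 0;-2.3 -4.4 0 0 0 0")

```text
time: 1.65
tool_pos: [0.4949, -0.0058, 0.3553]
ee_rot: [3.141, 0.0, -3.124]
wrist_force: [0.9, 0.7, 0.2]
width: 0.0521
```

step_arm(increments="-2.3 -4.4 2 0 0 0;-2.3 -4.4 2 0 0 0;-2.3 -4.4 4 0 0 0;0 0 4 0 0 0;0 0 0 0 0 0")

```text
time: 2.15
tool_pos: [0.5534, -0.1192, 0.2367]
ee_rot: [3.135, -0.018, -3.125]
wrist_force: [-1.7, 0.2, -1.0]
width: 0.0516
```

```bash
cat > w.py <<'E'
import sys
from h import *
o=get_obs();i=snapshot("wrist")[:,:,::-1].copy();n=sys.argv[1]
cv2.imwrite(f"pics/{n}.png",i)
x=np.array([0.6063574,-0.15440075,0.017935])
W=lambda p:R.from_euler("z",x[2]).apply(np.array(p)/1e3)+[x[0],x[1],0]
C=cam("wrist",o)
print(o["time"],o["tool_pos"],o["ee_rot"],o["wrist_force"])
for p in [(-28,-80,100),(22,-80,100),(-135,-35,20),(-40,-34,30),(-116,0,52)]:
    print(p,W(p),proj(C,W(p)))
E
python3 w.py w1
```

```text
2.15 [ 0.55336376 -0.11915313  0.23671754] [ 3.13512803 -0.01806111 -3.12535786] [-1.67985234  0.19125957 -1.01284298]
(-28, -80, 100) [ 0.57979663 -0.23489004  0.1       ] [[187.61951945 263.26357612]]
(22, -80, 100) [ 0.62978858 -0.23399333  0.1       ] [[192.3338525  316.58876835]]
(-135, -35, 20) [ 0.4720068  -0.19181622  0.02      ] [[250.36568736 138.48148419]]
(-40, -34, 30) [ 0.56697359 -0.18911264  0.03      ] [[253.79590674 232.73531039]]
(-116, 0, 52) [ 0.49037606 -0.1564811   0.052     ] [[282.512517   158.33059739]]
```

View pics/w1.png

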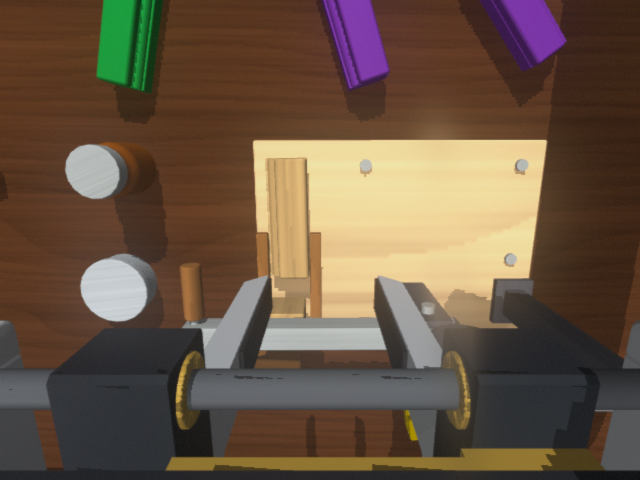

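The wrist view matches the model within about 4 px: sleeve end at (191,264), bed corner at (254,141). The moulding end (287,158) is pale wood in the channel. Continuing above the handle.

step_arm(increments="-1.7 -3 1 0 0 0;-1.7 -3 1 0 0 0;-1.5 -3 1 0 0 0;0 -2.4 1 0 0 0;0 0 0 0 0 0")

```text
time: 2.7
tool_pos: [0.6095, -0.2347, 0.2084]
ee_rot: [-3.14, 0.002, -3.125]
wrist_force: [0.4, -0.5, 0.7]
width: 0.0517
```

```bash
python3 w.py w2
```

```text
2.7 [ 0.60946413 -0.2347049   0.20843263] [-3.13961332e+00  1.96136695e-03 -3.12540104e+00] [ 0.37552584 -0.52267318  0.69221851]
(-28, -80, 100) [ 0.57979663 -0.23489004  0.1       ] [[323.01333058 202.96851155]]
(22, -80, 100) [ 0.62978858 -0.23399333  0.1       ] [[323.07056057 265.48283718]]
(-135, -35, 20) [ 0.4720068  -0.19181622  0.02      ] [[373.4246557   70.21106589]]
(-40, -34, 30) [ 0.56697359 -0.18911264  0.03      ] [[372.50865139 178.6290175 ]]
(-116, 0, 52) [ 0.49037606 -0.1564811   0.052     ] [[420.07642848  87.88571684]]
```

View pics/w2.png

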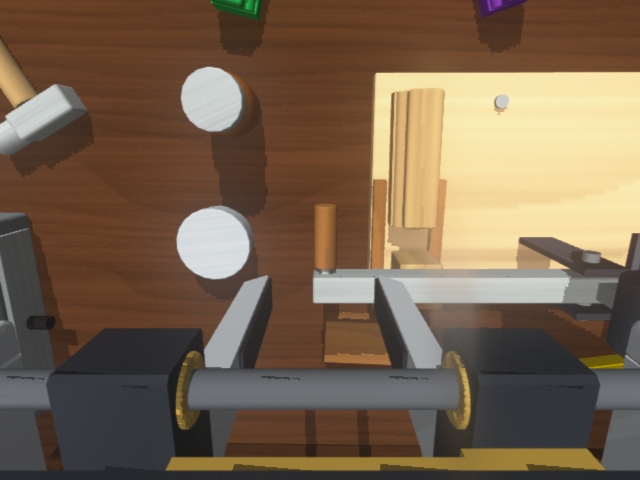

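step_arm(increments="0.7 0.2 2 0 0 0;0 0 3 0 0 0;0 0 3 0 0 0;0 0 2.5 0 0 0;0 0 2.2 0 0 0")

```text
time: 3.25
tool_pos: [0.6031, -0.229, 0.0822]
ee_rot: [-3.14, 0.004, -3.121]
wrist_force: [-0.2, -0.4, -1.3]
width: 0.0517
```

step_arm(increments="0 0 0 0 0 0;0 0 0 0 0 0;0 0 0 0 0 0;0 0 0 0 0 0;0 0 0 0 0 0", claw=1)

```text
time: 3.75
tool_pos: [0.603, -0.2331, 0.0822]
ee_rot: [-3.136, 0.004, -3.124]
wrist_force: [1.3, -4.7, 1.1]
width: 0.0174
```

```bash
python3 -c "
from bench import *
o=get_obs();print(o['tool_pos'],o['width'],o['wrist_force'],o['joint_positions'])"
```

```text
[ 0.60300207 -0.23312323  0.08220516] 0.01741462213070244 [ 1.30612611 -4.66361348  1.13185479] [-0.45476577  0.34574115  1.30889382 -0.00332101  1.48028487 -2.04301449]
```

```bash
python3 -c "
import numpy as np
t=np.concatenate([np.linspace(0,1.6,17),np.arange(1.65,2.16,.05)])
y=21*(1-np.cos(t));z=-21*np.sin(t)
y=y.round(1);z=z.round(1)
print([(round(a,2),round(b,1),round(c,1)) for a,b,c in zip(t[1:],np.diff(y),np.diff(z))])"
```

```text
[(np.float64(0.1), np.float64(0.1), np.float64(-2.1)), (np.float64(0.2), np.float64(0.3), np.float64(-2.1)), (np.float64(0.3), np.float64(0.5), np.float64(-2.0)), (np.float64(0.4), np.float64(0.8), np.float64(-2.0)), (np.float64(0.5), np.float64(0.9), np.float64(-1.9)), (np.float64(0.6), np.float64(1.1), np.float64(-1.8)), (np.float64(0.7), np.float64(1.2), np.float64(-1.6)), (np.float64(0.8), np.float64(1.5), np.float64(-1.6)), (np.float64(0.9), np.float64(1.5), np.float64(-1.3)), (np.float64(1.0), np.float64(1.8), np.float64(-1.3)), (np.float64(1.1), np.float64(1.8), np.float64(-1.0)), (np.float64(1.2), np.float64(1.9), np.float64(-0.9)), (np.float64(1.3), np.float64(2.0), np.float64(-0.6)), (np.float64(1.4), np.float64(2.0), np.float64(-0.5)), (np.float64(1.5), np.float64(2.1), np.float64(-0.2)), (np.float64(1.6), np.float64(2.1), np.float64(-0.1)), (np.float64(1.65), np.float64(1.1), np.float64(0.1)), (np.float64(1.7), np.float64(1.0), np.float64(0.1)), (np.float64(1.75), np.float64(1.0), np.float64(0.1)), (np.float64(1.8), np.float64(1.1), np.float64(0.2)), (np.float64(1.85), np.float64(1.0), np.float64(0.3)), (np.float64(1.9), np.float64(1.0), np.float64(0.3)), (np.float64(1.95), np.float64(1.0), np.float64(0.4)), (np.float64(2.0), np.float64(0.9), np.float64(0.4)), (np.float64(2.05), np.float64(1.0), np.float64(0.5)), (np.float64(2.1), np.float64(0.9), np.float64(0.5)), (np.float64(2.15), np.float64(0.9), np.float64(0.5))]
```

step_arm(increments="0 -0.2 -1 0 0 0;0 0 -1.1 0 0 0;0 0.3 -2.1 0 0 0;0 0.5 -2 0 0 0;0 0 0 0 0 0")

```text
time: 4.25
tool_pos: [0.6028, -0.2233, 0.1461]
ee_rot: [3.141, 0.005, -3.122]
wrist_force: [2.3, 1.8, -1.7]
width: 0.0168
```

step_arm(increments="0 0.8 -2 0 0 0;0 0.9 -1.9 0 0 0;0 1.1 -1.8 0 0 0;0 1.2 -1.6 0 0 0;0 0 0 0 0 0")

```text
time: 4.75
tool_pos: [0.602, -0.1833, 0.2181]
ee_rot: [-3.141, 0.005, -3.121]
wrist_force: [4.2, -0.0, 0.9]
width: 0.0172
```

step_arm(increments="0 1.5 -1.6 0 0 0;0 1.5 -1.3 0 0 0;0 1.8 -1.3 0 0 0;0 1.8 -1 0 0 0;0 0 0 0 0 0")

```text
time: 5.25
tool_pos: [0.6009, -0.1176, 0.2697]
ee_rot: [-3.14, 0.006, -3.122]
wrist_force: [5.1, -2.0, 6.7]
width: 0.0174
```

step_arm(increments="0 1.9 -0.9 0 0 0;0 2 -0.6 0 0 0;0 2 -0.5 0 0 0;0 0 0 0 0 0;0 0 0 0 0 0")

```text
time: 5.75
tool_pos: [0.5999, -0.0597, 0.2888]
ee_rot: [-3.14, 0.006, -3.123]
wrist_force: [4.7, 1.3, 8.2]
width: 0.0169
```

step_arm(increments="0 1 -0.2 0 0 0;0 0 0 0 0 0;0 0 0 0 0 0;0 0 0 0 0 0;0 0 0 0 0 0", claw=0.53)

```text
time: 6.25
tool_pos: [0.5978, -0.0497, 0.2876]
ee_rot: [3.141, -0.003, -3.124]
wrist_force: [1.3, 2.6, -0.7]
width: 0.022
```

step_arm(increments="0 1 0 0 0 0;0 1 0 0 0 0;0 1 0 0 0 0;0 1 0 0 0 0;0 0.8 0 0 0 0")

```text
time: 6.75
tool_pos: [0.597, -0.0002, 0.2887]
ee_rot: [3.141, -0.001, -3.122]
wrist_force: [-1.5, 2.8, -0.4]
width: 0.0219
```

step_arm(increments="0 0.6 0.1 0 0 0;0 0.6 0.1 0 0 0;0 0.6 0.1 0 0 0;0 0.6 0.1 0 0 0;0 0 0 0 0 0")

```text
time: 7.25
tool_pos: [0.5967, 0.0233, 0.2844]
ee_rot: [3.141, -0.001, -3.122]
wrist_force: [-3.7, 3.7, -1.4]
width: 0.022
```

step_arm(increments="0 0.5 0.1 0 0 0;0 0.5 0.2 0 0 0;0 0.5 0.2 0 0 0;0 0 0 0 0 0")

```text
time: 7.65
tool_pos: [0.5967, 0.0383, 0.2795]
ee_rot: [3.141, 0.0, -3.122]
wrist_force: [-2.5, 3.2, 0.7]
width: 0.0221
```

step_arm(increments="0 0.4 0.2 0 0 0;0 0.4 0.2 0 0 0;0 0.4 0.1 0 0 0;0 0 0 0 0 0")

```text
time: 8.05
tool_pos: [0.5966, 0.0501, 0.2743]
ee_rot: [3.141, -0.0, -3.123]
wrist_force: [-1.7, 3.7, 0.5]
width: 0.0223
```

step_arm(increments="0 0.3 0.1 0 0 0;0 0.3 0.2 0 0 0;0 0 0 0 0 0")

```text
time: 8.35
tool_pos: [0.5965, 0.0559, 0.2716]
ee_rot: [3.141, 0.0, -3.123]
wrist_force: [-1.8, 2.9, 0.7]
width: 0.0221
```

step_arm(increments="0 0.2 0.1 0 0 0;0 0.2 0.1 0 0 0;0 0 0 0 0 0;0 0 0 0 0 0")

```text
time: 8.75
tool_pos: [0.5964, 0.0593, 0.2697]
ee_rot: [3.142, 0.0, -3.123]
wrist_force: [-0.6, 3.8, 0.3]
width: 0.0222
```

step_arm(increments="0 0.2 0.1 0 0 0;0 0 0 0 0 0;0 0 0 0 0 0")

```text
time: 9.05
tool_pos: [0.5966, 0.0604, 0.2687]
ee_rot: [-3.14, 0.001, -3.124]
wrist_force: [-0.3, -0.2, -0.0]
width: 0.0221
```

step_arm(increments="0 0.2 0.1 0 0 0;0 0 0 0 0 0;0 0 0 0 0 0")

```text
time: 9.35
tool_pos: [0.5963, 0.0632, 0.2677]
ee_rot: [-3.141, 0.0, -3.124]
wrist_force: [0.1, -0.3, -0.2]
width: 0.0221
```

```bash
python3 - <<'E'
from h import *
print(get_obs()["wrist_force"])
i=snapshot("scene")[:,:,::-1][110:270,270:450]
cv2.imwrite("pics/s2.png",cv2.resize(i,None,fx=3.7,fy=3.7,interpolation=cv2.INTER_CUBIC))
E
```

```text
[ 0.13096196 -0.27842768 -0.21971675]
```

View pics/s2.png

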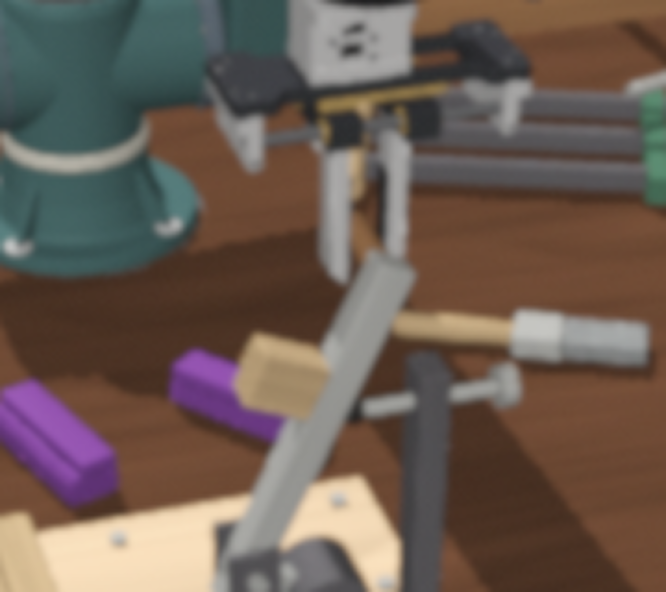

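The arm rests on the screw tip (crop ~(355,410)), and the finger force dropped from 3.8 N to about 0. Releasing and withdrawing upward.

step_arm(increments="0 0 0 0 0 0;0 0 0 0 0 0;0 0 0 0 0 0;0 0 0 0 0 0;0 0 -1 0 0 0", claw=-0.1)

```text
time: 9.9
tool_pos: [0.5956, 0.0633, 0.2764]
ee_rot: [3.142, -0.003, -3.123]
wrist_force: [-0.0, -0.4, -0.5]
width: 0.0517
```

step_arm(increments="0 0 -3 0 0 0;0 0 -4 0 0 0;2 0 0 0 0 0;4 0 0 0 0 0;4 -2 0 0 0 0")

```text
time: 10.4
tool_pos: [0.496, 0.0426, 0.3485]
ee_rot: [3.141, 0.001, -3.12]
wrist_force: [0.4, -1.0, 0.7]
width: 0.0519
```

step_arm(increments="3 -3 0 0 0 0;0 -4 0 0 0 0;0 -4 0 0 0 0;0 -4 0 0 0 0;0 -4 0 0 0 0", claw=1)

```text
time: 10.9
tool_pos: [0.4698, -0.1504, 0.3491]
ee_rot: [-3.141, 0.002, -3.123]
wrist_force: [0.9, -0.6, -0.1]
width: 0.0148
```

step_arm(increments="0 0 4 0 0 0;0 0 4 0 0 0;0 0 4 0 0 0;0 0 4 0 0 0;0 0 0 0 0 0")

```text
time: 11.4
tool_pos: [0.466, -0.1472, 0.1811]
ee_rot: [3.135, -0.013, -3.123]
wrist_force: [0.1, 0.3, -0.2]
width: 0.0002
```

```bash
python3 w.py w3
```

```text
11.4 [ 0.46603146 -0.14721996  0.18114359] [ 3.13549763 -0.01257449 -3.12349023] [ 0.08488051  0.27885297 -0.17346125]
(-28, -80, 100) [ 0.57979663 -0.23489004  0.1       ] [[206.87676634 390.36346459]]
(22, -80, 100) [ 0.62978858 -0.23399333  0.1       ] [[211.3384667 444.2706478]]
(-135, -35, 20) [ 0.4720068  -0.19181622  0.02      ] [[272.75419751 234.37821561]]
(-40, -34, 30) [ 0.56697359 -0.18911264  0.03      ] [[275.59648836 333.82300208]]
(-116, 0, 52) [ 0.49037606 -0.1564811   0.052     ] [[310.02805752 264.40579845]]
```

View pics/w3.png

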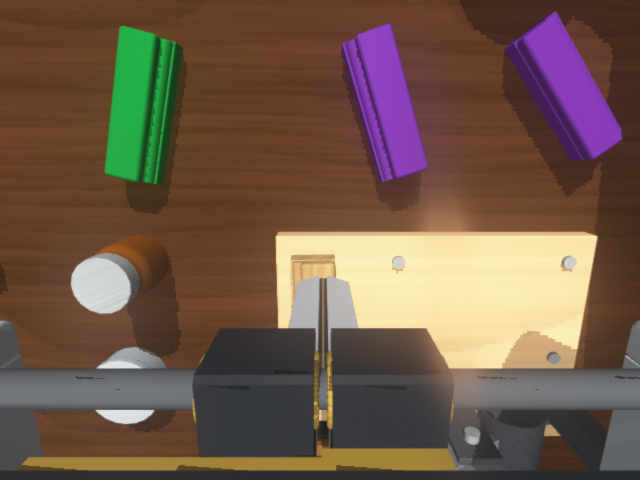

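The wrist view shows the pale moulding's near end: front face rows 254–262, columns 292–336. That agrees with x ≈ -117 and centre y ≈ -0.154. Fingers are closed just in front of it, so I descend.

step_arm(increments="0.2 -0.4 3 0 0 0;0 0 4 0 0 0;0 0 4 0 0 0;0 0 2 0 0 0;0 0 0 0 0 0")

```text
time: 11.95
tool_pos: [0.4684, -0.1531, 0.0581]
ee_rot: [3.141, -0.001, -3.123]
wrist_force: [0.4, 0.2, -0.3]
width: 0.0
```

step_arm(increments="0 0 0 0 0 0;0 0 0 0 0 0")

```text
time: 12.15
tool_pos: [0.4708, -0.1542, 0.0615]
ee_rot: [-3.139, 0.006, -3.123]
wrist_force: [0.1, -0.1, -0.2]
width: 0.0004
```

step_arm(increments="0.3 0 1.5 0 0 0;0 0 1.2 0 0 0;0 0 0.6 0 0 0;0 0 0 0 0 0;0 0 0 0 0 0")

```text
time: 12.65
tool_pos: [0.4655, -0.1532, 0.0251]
ee_rot: [-3.141, 0.001, -3.123]
wrist_force: [0.1, 0.1, -0.2]
width: 0.0008
```

step_arm(increments="-0.5 0 -0.2 0 0 0;-0.7 0 0 0 0 0;-0.7 0 0 0 0 0;-0.7 0 0 0 0 0;0 0 0 0 0 0")

```text
time: 13.15
tool_pos: [0.4924, -0.1526, 0.0268]
ee_rot: [-3.142, 0.001, -3.123]
wrist_force: [-1.0, -0.9, -0.4]
width: 0.0005
```

step_arm(increments="-0.7 0 0 0 0 0;-0.7 0 0 0 0 0;-0.7 0 0 0 0 0;-0.7 0 0 0 0 0;0 0 0 0 0 0")

```text
time: 13.65
tool_pos: [0.5203, -0.1521, 0.0268]
ee_rot: [-3.142, 0.001, -3.123]
wrist_force: [-0.1, 0.8, 0.1]
width: 0.0008
```

step_arm(increments="-0.3 0 0 0 0 0;-0.3 0 0 0 0 0;-0.3 0 0 0 0 0;-0.2 0 0 0 0 0;0 0 0 0 0 0")

```text
time: 14.15
tool_pos: [0.5305, -0.1519, 0.0268]
ee_rot: [3.142, 0.001, -3.123]
wrist_force: [0.2, -0.4, -0.4]
width: 0.0001
```

step_arm(increments="-0.2 0 0 0 0 0;-0.1 0 0 0 0 0;0 0 0 0 0 0")

```text
time: 14.45
tool_pos: [0.5333, -0.1518, 0.0267]
ee_rot: [3.142, 0.0, -3.123]
wrist_force: [-0.4, -0.6, 0.1]
width: 0.0003
```

step_arm(increments="-0.1 0 0 0 0 0;-0.1 0 0 0 0 0;0 0 0 0 0 0")

```text
time: 14.75
tool_pos: [0.5353, -0.1518, 0.0268]
ee_rot: [3.142, 0.0, -3.123]
wrist_force: [-0.9, 0.8, 0.9]
width: 0.0005
```

step_arm(increments="-0.1 0 0 0 0 0;-0.1 0 0 0 0 0;0 0 0 0 0 0")

```text
time: 15.05
tool_pos: [0.5374, -0.1518, 0.0268]
ee_rot: [3.142, 0.0, -3.123]
wrist_force: [-1.3, 0.9, 0.9]
width: 0.0005
```

step_arm(increments="-0.1 0 0 0 0 0;0 0 0 0 0 0;0 0 0 0 0 0")

```text
time: 15.35
tool_pos: [0.5383, -0.1517, 0.0268]
ee_rot: [3.142, 0.0, -3.123]
wrist_force: [-1.3, -0.2, 0.3]
width: 0.0006
```

step_arm(increments="-0.1 0 0 0 0 0;0 0 0 0 0 0;0 0 0 0 0 0")

```text
time: 15.65
tool_pos: [0.5386, -0.1517, 0.0268]
ee_rot: [3.141, -0.001, -3.123]
wrist_force: [-3.7, -0.4, 4.0]
width: 0.0006
```

step_arm(increments="-0.1 0 0 0 0 0;0 0 0 0 0 0;0 0 0 0 0 0")

```text
time: 15.95
tool_pos: [0.5387, -0.1517, 0.0268]
ee_rot: [3.141, -0.003, -3.123]
wrist_force: [-6.9, 0.8, 4.5]
width: 0.0005
```

Contact: the tool stalled at x = 0.5387 with 6.9 N, which matches the expected home position of 0.538. Backing off and checking.

step_arm(increments="0 0 0 0 0 0;0.3 0 0 0 0 0;1 0 0 0 0 0;2 0 0 0 0 0;3 0 0 0 0 0")

```text
time: 16.45
tool_pos: [0.4776, -0.1529, 0.0268]
ee_rot: [-3.141, 0.002, -3.123]
wrist_force: [0.8, 0.1, 0.3]
width: 0.0004
```

step_arm(increments="1 0 -4 0 0 0;0 0 -5 0 0 0;0 0 -4 0 0 0;2 0 0 0 0 0;0 0 0 0 0 0")

```text
time: 16.95
tool_pos: [0.447, -0.1537, 0.1587]
ee_rot: [-3.14, 0.004, -3.124]
wrist_force: [0.4, 0.2, 0.8]
width: 0.0007
```

```bash
python3 - <<'E'
from h import *
o=get_obs();print(o["time"],o["tool_pos"],o["wrist_force"])
t=snapshot("top")[:,:,::-1];s=snapshot("scene")[:,:,::-1];cv2.imwrite("pics/top3.png",t);cv2.imwrite("pics/scene3.png",s)
a=cv2.resize(t[170:270,255:385],(780,600),interpolation=cv2.INTER_CUBIC)[:,:400+380]
b=cv2.resize(s[170:330,220:420],(750,600),interpolation=cv2.INTER_CUBIC)
cv2.imwrite("pics/f.png",np.hstack([cv2.resize(a,(400,308)),cv2.resize(b,(400,320))[:308]]))
C=cam("top");x=np.array([0.6063574,-0.15440075,0.017935])
W=lambda p:R.from_euler("z",x[2]).apply(np.array(p)/1e3)+[x[0],x[1],0]
print(proj(C,W((-60,5,52)))-[255,170],proj(cam("scene"),W((60,5,52)))-[220,170])
E
```

```text
16.95 [ 0.44701431 -0.1537204   0.15866437] [0.42390386 0.23970187 0.75034562]
[[91.09344389 68.1912636 ]] [[ 65.63915451 123.39434879]]
```

View pics/f.png

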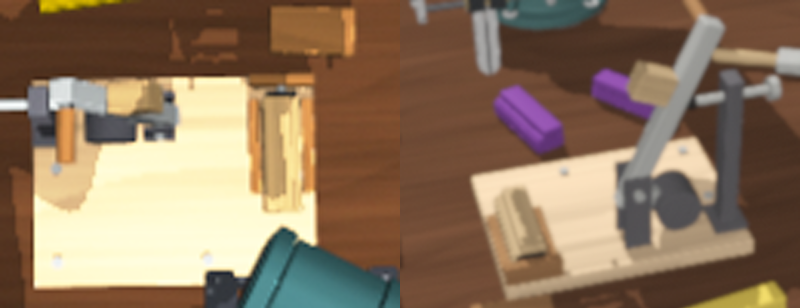

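Moulding near end is at crop (281,210) against a predicted (280,210) for home. The far end meets the stop at (531,247), as predicted. The arm leans on the screw and the robot is clear.

```bash
python3 -c "
from bench import *
print(close_job())"
```

```text
the job is handed in; nothing more can be done
None
```

The press is open with its arm resting on the stop screw, the moulding is home against the end stop, and the job was handed in at about 17 s. Handing in reported no verdict.

- **Press arm:** I gripped the handle, swung the arm up past its balance point, and loosened the fingers at about 1.4 rad so the handle leaned on one finger. I then lowered it in small steps until the screw took the load, at about 2.0 rad by my geometry. The finger force dropped from 3.8 N to about 0, then I opened the fingers and withdrew upward.
- **Moulding:** I pushed it in with closed fingers until it stalled against the rubber with 6.9 N on the wrist, then backed off.
- **Last checks:** The final pictures show the arm leaning on the screw and the moulding's ends within about 1 px (3 mm) of the predicted home position. The tool's stall position agreed with home within about 1 mm. The robot is clear, with a wrist force reading under 1 N. I saw no other bench item displaced but did not measure them.
- **Disagreements:** The wrist camera was 2–4 px off the model, most likely because the tool was still settling. None of the checks failed.

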